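Put the needle case in the sewing box and close the lid

TASK

Put the dark wooden needle case away in the open sewing box: lay it flat on the box's floor, lengthwise, that is roughly parallel to the box's long front. Once you have let go of it, close the box by lowering the lid until it is fully shut, without slamming it. Leave the other things on the table where they are.

Things in the scene. Friction and masses are not known exactly. Their poses are not given: they have to be found in the camera images.
- needle_case: Turned needle case of dark brown wood lying on the table, 72 mm long, 20 mm thick, one end pointed, about 0.03 kg. Origin: centre of its underside; its y axis runs along its length, z up. It lies either right of the sewing box or left and in front of it, at any yaw. Grip it across its 20 mm thickness.
- sewing_box: Sewing box of dark wood with a grey lining, 154 (x) x 216 (y) mm, walls 60 mm high, fixed to the table. Origin: centre of its underside. Its front, a long side with a small brass clasp plate, faces -x of its frame, toward the robot; the lid is hinged along the top of its back, the +x side.
- tray (a point): Centre of the box's inside floor, 7 mm above the table, axes as the box's. The inside runs from x = -70 to +70 mm and y = -101 to +101 mm from here and is 53 mm deep (walls 7 mm thick). It already holds a spool in its +y end and a cake of wax in its -y end; the middle, y = -40 to +45 mm, is free.
- box_lid (a joint): Angle of the box's lid in rad: 0 is fully shut, about 1.5 is standing upright (1.54 is its stop). It starts open at 1.40 to 1.52. The hinge is stiff (0.3 N m friction, more than the lid's weight of 0.15 kg): the lid stays where it is left and has to be pushed all the way down, with about 2 to 3 N near its free edge.
- lid_hinge (a point): Middle of the lid's hinge line, at (77, 0, 60) mm in the box's frame, axes as the box's; the hinge runs along y. The lid is a flat board, 156 mm from hinge to free edge, 220 mm wide, 10 mm thick; shut, its underside lies at the hinge's height and it reaches toward -x.
- lid_edge (a point): Middle of the lid's free (front) edge, in mid-thickness. With the lid at angle A, its inner face runs from the hinge 156 mm in the direction (-cos A, 0, sin A) of the box's frame, and the outer face lies 10 mm off it in the direction (sin A, 0, cos A). The outer face looks backward, away from the robot, while the lid is open.
- stored_spool: Small wooden thread spool, 32 mm wide, 38 mm tall, standing in the box near its left back corner (+x, +y); a bystander.
- stored_wax: Round cake of beeswax, 44 mm wide, 14 mm tall, lying in the box near its right (-y) end; a bystander.
- tape_measure: Round spring tape measure lying on the table, case 52 mm wide and 16 mm high, short tape end out; a bystander. It lies at the other of the two places where the needle case may be.
- mug: White mug with a handle, 83 mm wide, 93 mm tall, behind and right of the box; a bystander. Origin: under its centre.
- button_jar: Clear jar with grey lid, 64 mm wide, 90 mm tall, at the back right; a bystander.

How it is judged:
By the outcome, as a careful person would: the job done as asked, in the order asked, and still so for the second after the job is handed in, with the robot touching nothing.
It also fails if it takes over 56 s, if anything falls off the work surface, if the arm or the gripper's body presses on something with over 40 N, if the wrist force passes 120 N, or if a joint passes its speed limit or range.

ROBOT

A 7-joint arm with a two-finger parallel gripper is mounted at the origin on a cart in front of the work surface, level with it; the furniture and walls round the work are solid. World frame = base frame: x ahead of the robot, y to its left, z up, the work surface at z = 0. Lengths are in m, angles in rad, forces in N, time in s.
With the tool pointing down it reaches from about 0.425 to 0.875 m from the base axis. Payload 4.7 kg.
Tool frame: the origin (TCP) lies between the finger pads; the fingertips stand 11 mm ahead of it and the grasp point (between the pads) lies 8 mm behind it; z points along the fingers, y is the line along which they close (so a half turn about z gives the same grasp; the last joint's range is limited). The gripper opens to 85 mm and grips with 20 to 120 N. Pads are 22 mm wide; open, the fingers measure 114 mm over their backs; the gripper's body (76 mm by 85 mm) begins 54 mm behind the grasp point. The pads swing forward as they close: fully open they stand 13 mm farther back than shut.
Start: joints at [1.3, 0.321, -0.07, 1.45, 0.023, 1.371, -0.057], TCP at [0.183, -0.624, 0.242] pointing down, gripper open.
Joint ranges: [-2.86, 2.86], [-0.3, 2.09], [-1.38, 1.24], [0.06, 2.45], [-1.56, 4.7], [0.09, 2.05], [-2.69, 2.69]. Speed limits (rad/s): [2.57, 2.57, 3.14, 3.14, 3.14, 3.14, 3.14].

INTERFACE

Orientations are given as a unit quaternion [x, y, z, w].
In Python, from station import arm gives the robot as it stands.
- The arm moves only by the tool steer_hand, called after "Emit:" as a command line: name --pt "numbers of a row" for each row, then --argument value for the rest. Schema: {"type":"object","properties":{"offsets":{"type":"array","items":{"type":"number"},"minItems":5,"maxItems":25},"force":{"type":"number"},"only":{"type":"string"},"quiet":{"type":"boolean"},"lines":{"type":"string"}},"required":["offsets"],"additionalProperties":false}. offsets is one flat list of numbers that holds 1 to 5 rows one after another, with no inner brackets; each row has 5 numbers: dx, dy, dz in m, then a turn about the tool's z in rad, then the finger opening in m; each row shifts and turns the commanded pose from where the row before left it, along the tool's axes as they then stand; what a row does not reach is not made up. A row lasts 1/8 s, in which the tool goes at most 0.0625 m and 0.188 rad, less where a joint would pass 70% of its speed; a pose out of reach is approached as far as the arm can. The fingers move at their own pace and stop on an object; force is the grip in N (left out, the last holds). Time passes only in rows, so rows that do not move let the fingers close. The tool returns the time, the measured TCP pose, the force, the opening and the grip force at its end. only (a regular expression) keeps the lines of the reply that match it, lines (a string "A,B") keeps lines A to B, and quiet returns only ok. Input that does not fit is refused with a message, and nothing moves.
- arm.read_state(): the state, without advancing time (a new reading comes with each control period).
- arm.grab_frame(name): name is "scene" or "top" or "wrist"; returns the picture (420x560x3 uint8, red, green, blue); there is no depth.
- arm.camera_model(name): a dict with "fx", "fy", "cx", "cy" (pixels), "dist_coeffs" ([k1, k2, p1, p2, k3] as OpenCV has them; the pictures are not rectified), "R" (3x3) and "t" (3): a world point X has camera coordinates R X + t. Camera axes: x right, y down, z forward; pixel columns grow to the right and rows downward; lengths in m; the calibration is good to about 2 mm. A picture is of the moment at which its call begins: read the wrist's pose just before it. camera_model takes no time and is no camera call; for the wrist camera it gives the pose at the moment of the call.
- arm.hand_in(): hands the job in; it is judged then, once.
The state is a dict: "t": time; "qpos": joint angles; "qd": joint speeds; "joint_efforts": joint torques, N m; "ee_pos": TCP position; "tcp_rot": TCP orientation; "wrist_force": force on the tool from outside, world axes, zero at the start; "moment": the same for the moment, N m; "grip_width": finger opening in m; "grasp_force": force on a finger pad.
Only numpy, scipy, OpenCV 4.12 (cv2) and the standard library are available. Lean on these libraries where they do the work, as an engineer would, in place of code of your own. Each camera call takes 0.05 s, during which the arm holds its last target. There are 200 camera calls.

## Working session

There is one attempt and no reset: what is moved stays moved. The work goes in short steps, Python scripts to look and compute and a tool call to move; the robot and the scene stay as the last step left them, time stands still between calls to the robot, and variables do not carry over. Pictures are saved under pics/ and viewed, at most 10 in all, crops included, and the job is handed in when it is done.

```bash
ls; mkdir -p pics; python3 - <<'E'
from station import arm
import cv2,numpy as np
for n in("scene","top"):
    f=arm.grab_frame(n); cv2.imwrite(f"pics/{n}0.png",f[:,:,::-1]); m=arm.camera_model(n)
    print(n,m["fx"],m["cx"],m["cy"],m["dist_coeffs"],"pos",-np.array(m["R"]).T@np.array(m["t"]))
s=arm.read_state(); print(s)
E
```

```text
pics
station.py
scene 403.19101400414536 276.6770287989939 210.87496079289448 [-0.08523725  0.          0.          0.          0.        ] pos [-0.0746799  -0.51633675  0.47161048]
top 449.1554580892867 277.8095992685521 207.65544439241472 [-0.00560089  0.          0.          0.          0.        ] pos [ 0.33601456 -0.09260297  1.11728454]
{'t': 0.1, 'qpos': array([ 1.30010409,  0.32175084, -0.07015155,  1.45154725,  0.02258825,
        1.37077714, -0.05687115]), 'qd': array([-0.00172697, -0.00102934, -0.00153491, -0.00395498,  0.00084692,
        0.00017016, -0.00045949]), 'joint_efforts': array([ 6.98291715e-04, -4.94875860e+01, -3.83510627e-01, -3.15209949e+01,
        1.29752778e-02,  7.40487187e-03,  1.59693911e-05]), 'ee_pos': array([ 0.18249464, -0.62338345,  0.24133497]), 'tcp_rot': array([ 9.89870087e-01,  1.41973566e-01, -1.49449169e-04, -8.34051255e-04]), 'wrist_force': array([ 0.54917942, -0.32920005, -0.29252389]), 'moment': array([-0.01173419, -0.01249003,  0.04001935]), 'grasp_force': 0.0, 'grip_width': 0.08540660421651117}
```

View pics/top0.png

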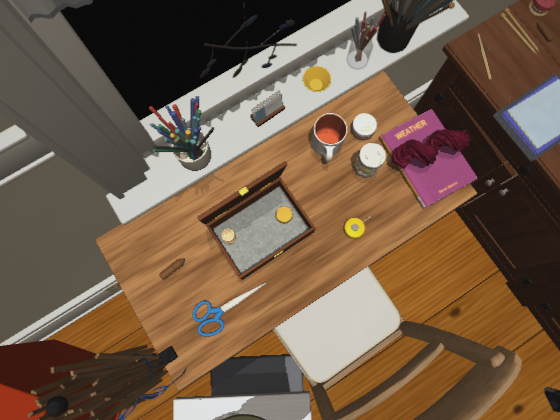

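View pics/scene0.png

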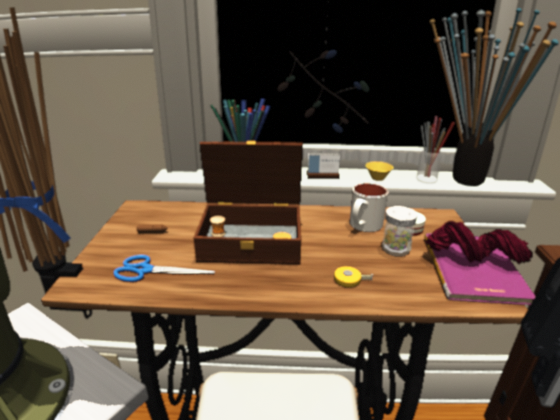

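The top view shows the needle case at about (173,268), left of the box. The box interior is centred near (262,232), with the lid edge from (202,218) to (285,167) and the clasp at about (279,254). The tape measure is at (355,228). In the scene view the case is at (152,229), the box front runs from (198,238) to (300,262), and the lid top is at (203–301,143).

```bash
cat > h.py <<'E'
import cv2,numpy as np
from station import arm
from scipy.spatial.transform import Rotation as Rot
def ray(m,p):
    K=np.array([[m["fx"],0,m["cx"]],[0,m["fy"],m["cy"]],[0,0,1]])
    u=cv2.undistortPoints(np.array([[p]],float),K,np.array(m["dist_coeffs"]))[0,0]
    R=np.array(m["R"]);t=np.array(m["t"])
    return -R.T@t,R.T@np.array([u[0],u[1],1.])
def onz(m,p,z):
    c,d=ray(m,p); return c+d*(z-c[2])/d[2]
def tri(ms,ps):
    A=np.zeros((3,3));b=np.zeros(3)
    for m,p in zip(ms,ps):
        c,d=ray(m,p);d/=np.linalg.norm(d);P=np.eye(3)-np.outer(d,d);A+=P;b+=P@c
    X=np.linalg.solve(A,b);return X
def pix(m,X):
    K=np.array([[m["fx"],0,m["cx"]],[0,m["fy"],m["cy"]],[0,0,1]])
    return cv2.projectPoints(np.array([X],float),cv2.Rodrigues(np.array(m["R"]))[0],np.array(m["t"]),K,np.array(m["dist_coeffs"]))[0].ravel()
E
python3 - <<'E'
from h import *
T,S=arm.camera_model("top"),arm.camera_model("scene")
np.set_printoptions(precision=4,suppress=True)
print("origin",pix(T,[0,0,0]),pix(T,[.5,0,0]),pix(T,[.5,.3,0]),pix(T,[.18,-.62,.24]))
print("case",tri([T,S],[(173,268),(152,229)]),onz(T,(173,268),.01))
print("clasp",tri([T,S],[(279,254),(247,244)]))
print("tape",onz(T,(355,228),.016))
t=cv2.imread("pics/top0.png");s=cv2.imread("pics/scene0.png")
a=cv2.resize(t[150:330,130:330],(800,720),interpolation=cv2.INTER_CUBIC)[:600]
cv2.imwrite("pics/tc.png",a)
b=cv2.resize(s[130:280,120:320],(800,600),interpolation=cv2.INTER_CUBIC);cv2.imwrite("pics/sc.png",b)
E
```

```text
origin [243.3921 466.0936] [237.6271 246.2582] [117.5726 251.6951] [567.2765 384.6777]
case [0.4522 0.1592 0.0094] [0.4521 0.1591 0.01  ]
clasp [ 0.4699 -0.1024  0.0495]
tape [ 0.53   -0.2946  0.016 ]
```

View pics/tc.png

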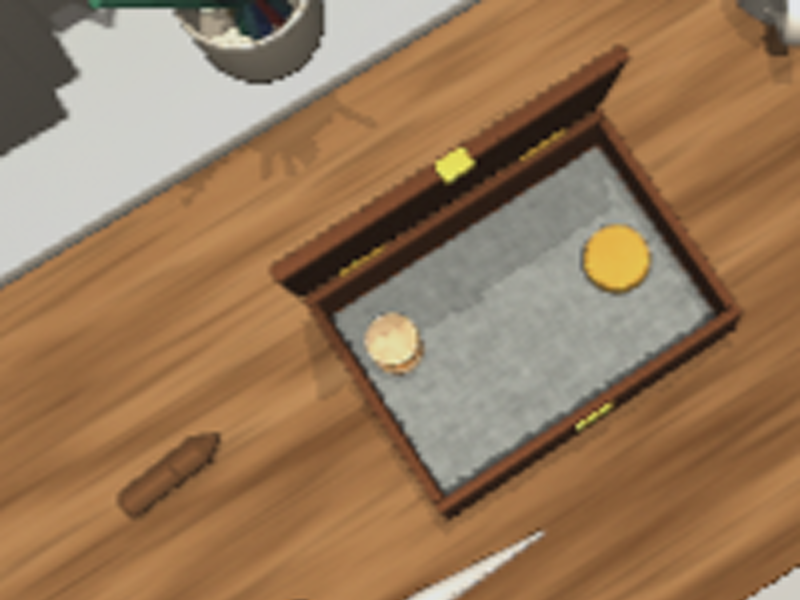

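View pics/sc.png

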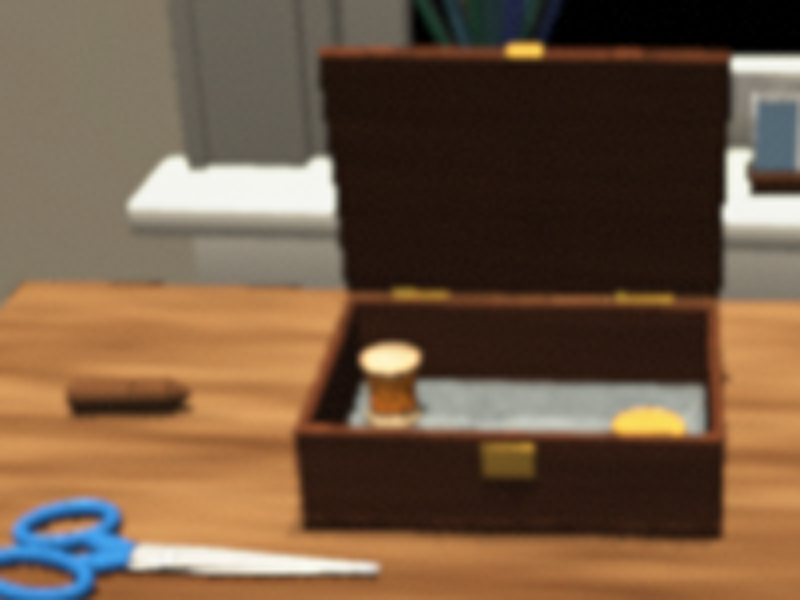

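Crop views: the needle case ends are at tc (122,503) and (220,437, pointed). The outer rim corners are at tc (443,507), (737,317), (602,118) and (315,300). The lid edge runs from (275,272) to (625,50), and in sc from (321,50) to (729,52).

```bash
python3 - <<'E'
from h import *
T,S=arm.camera_model("top"),arm.camera_model("scene")
np.set_printoptions(precision=4,suppress=True)
tp=lambda x,y:((x+.5)/4-.5+130,(y+.5)/4-.5+150)
sp=lambda x,y:((x+.5)/4-.5+120,(y+.5)/4-.5+130)
print("case tri ends",tri([T,S],[tp(122,503),sp(68,393)]),tri([T,S],[tp(220,437),sp(188,392)]))
a,b=onz(T,tp(122,503),.01),onz(T,tp(220,437),.01);print("case",(a+b)/2,np.linalg.norm(a-b),np.arctan2(*(b-a)[1::-1]))
fl,fr,br,bl=[onz(T,tp(*q),.06) for q in((443,507),(737,317),(602,118),(315,300))]
print(fl,fr,br,bl,np.linalg.norm(fl-fr),np.linalg.norm(fr-br))
print("rim tri",tri([T,S],[tp(443,507),sp(300,432)]),tri([T,S],[tp(737,317),sp(720,435)]))
y=(fl-fr)+(bl-br);yaw=np.arctan2(-y[0],y[1]);c=(fl+fr+br+bl)/4
print("box",c,yaw)
print("lidedge tri",tri([T,S],[tp(275,272),sp(321,50)]),tri([T,S],[tp(625,50),sp(729,52)]))
print("floor tri: wax, spool",tri([T,S],[tp(616,258),sp(649,422)]),tri([T,S],[tp(391,340),sp(391,360)]))
print("tooly0",Rot.from_quat(arm.read_state()["tcp_rot"]).as_matrix())
E
```

```text
case tri ends [0.4348 0.1908 0.0106] [0.4724 0.1304 0.0127]
case [0.4543 0.1605 0.01  ] 0.07073932272939305 -1.0089905645883863
[ 0.4202 -0.0096  0.06  ] [ 0.5247 -0.1881  0.06  ] [ 0.6521 -0.1133  0.06  ] [0.5465 0.0637 0.06  ] 0.20688886526208358 0.1477497706162306
rim tri [ 0.4205 -0.0095  0.0579] [ 0.525  -0.1891  0.0635]
box [ 0.5359 -0.0618  0.06  ] 0.5335935511460949
lidedge tri [0.5314 0.0613 0.2141] [ 0.6417 -0.1239  0.217 ]
floor tri: wax, spool [ 0.5723 -0.1195  0.0251] [0.5236 0.0199 0.0438]
tooly0 [[ 0.9597  0.2811 -0.0005]
 [ 0.2811 -0.9597  0.0016]
 [-0.0001 -0.0017 -1.    ]]
```

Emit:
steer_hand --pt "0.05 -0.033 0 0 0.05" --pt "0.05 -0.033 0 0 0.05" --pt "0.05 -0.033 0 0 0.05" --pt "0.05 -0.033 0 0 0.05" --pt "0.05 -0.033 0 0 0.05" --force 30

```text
refused: offsets[0]: [0.05, -0.033, 0, 0, 0.05] is not of type 'number' (schema: type "number"). Nothing was moved.
```

The error is about the shape of the input: one flat list, 5 numbers to a row, no inner brackets. Fixing that and sending the same move.

Emit:
steer_hand --offsets '[0.05, -0.033, 0, 0, 0.05, 0.05, -0.033, 0, 0, 0.05, 0.05, -0.033, 0, 0, 0.05, 0.05, -0.033, 0, 0, 0.05, 0.05, -0.033, 0, 0, 0.05]' --force 30

```text
t: 0.72
ee_pos: [0.377, -0.3935, 0.242]
tcp_rot: [0.99, 0.142, -0.0, -0.0]
wrist_force: [0.8, -0.6, -0.9]
grip_width: 0.0499
grasp_force: 0.0
```

Emit:
steer_hand --offsets '[0.05, -0.033, 0, 0, 0.05, 0.05, -0.033, 0, 0, 0.05, 0.016, -0.055, 0, 0, 0.05, 0.016, -0.055, 0, 0, 0.05, 0.016, -0.055, 0, 0, 0.05]'

```text
t: 1.35
ee_pos: [0.4529, -0.13, 0.2419]
tcp_rot: [0.99, 0.142, -0.0, -0.0]
wrist_force: [0.0, 0.6, 0.1]
grip_width: 0.0499
grasp_force: 0.0
```

Emit:
steer_hand --offsets '[0.016, -0.055, 0, 0, 0.05, 0.016, -0.055, 0, 0, 0.05, 0.016, -0.055, 0, 0, 0.05, 0.016, -0.055, 0, 0, 0.05, 0, 0, 0, -0.185, 0.05]'

```text
t: 1.98
ee_pos: [0.4519, 0.1026, 0.2424]
tcp_rot: [0.971, 0.239, 0.0, -0.0]
wrist_force: [0.2, -1.1, 0.3]
grip_width: 0.0498
grasp_force: 0.0
```

Emit:
steer_hand --offsets '[0, 0, 0, -0.185, 0.05, 0, 0, 0, -0.185, 0.05, 0, 0, 0, -0.185, 0.05, 0, 0, 0, -0.185, 0.05, 0, 0, 0, -0.185, 0.05]'

```text
t: 2.6
ee_pos: [0.4526, 0.0971, 0.2419]
tcp_rot: [0.765, 0.645, -0.0, -0.0]
wrist_force: [-0.1, -0.6, 0.0]
grip_width: 0.05
grasp_force: 0.0
```

Emit:
steer_hand --offsets '[0, 0, 0, -0.185, 0.05, 0, 0, 0, -0.185, 0.05, 0, 0, 0, -0.185, 0.05, 0, 0, 0, -0.185, 0.05, 0, 0, 0, 0, 0.05]'

```text
t: 3.22
ee_pos: [0.4526, 0.0971, 0.242]
tcp_rot: [0.483, 0.875, -0.0, -0.0]
wrist_force: [-0.0, 0.4, -0.3]
grip_width: 0.0501
grasp_force: 0.0
```

```bash
cat >> h.py <<'E'
BOX=np.array([.536,-.062]);YAW=.534
def togo(X,head):
    s=arm.read_state();R=Rot.from_quat(s["tcp_rot"]).as_matrix()
    h=np.arctan2(R[1,0],R[0,0]);print("t",s["t"],"ee",s["ee_pos"].round(4),"head",h.round(3),"tilt",R[:,2].round(3))
    print("tool d",(R.T@(np.array(X)-s["ee_pos"])).round(4),"turn",round(-((head-h+np.pi)%(2*np.pi)-np.pi),3))
def box(x,y,z):
    c,s=np.cos(YAW),np.sin(YAW);return [BOX[0]+c*x-s*y,BOX[1]+s*x+c*y,z]
E
python3 -c "
from h import *
togo([.454,.16,.12],2.13)"
```

```text
t 3.225 ee [0.4526 0.0971 0.242 ] head 2.133 tilt [-0.001 -0.    -1.   ]
tool d [0.0525 0.0348 0.1219] turn 0.003
```

Emit:
steer_hand --offsets '[0.026, 0.017, 0.03, 0, 0.05, 0.026, 0.018, 0.03, 0, 0.05, 0, 0, 0.03, 0, 0.05, 0, 0, 0.032, 0, 0.05, 0, 0, 0, 0, 0.05]'

```text
t: 3.85
ee_pos: [0.4526, 0.1593, 0.1182]
tcp_rot: [0.483, 0.875, -0.002, -0.002]
wrist_force: [-0.1, 0.7, 0.8]
grip_width: 0.0501
grasp_force: 0.0
```

```bash
python3 - <<'E'
from h import *
f=arm.grab_frame("wrist");m=arm.camera_model("wrist");cv2.imwrite("pics/w1.png",f[:,:,::-1])
print(pix(m,[.454,.16,.01]))
import json;json.dump({k:np.array(v).tolist() for k,v in m.items()},open("w1.json","w"))
E
```

```text
[280.77061744 211.49242393]
```

View pics/w1.png

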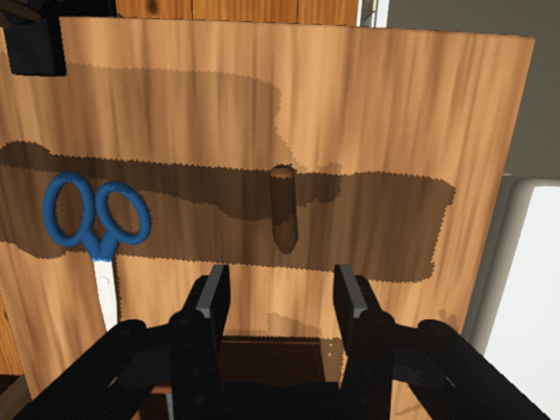

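The wrist view shows the case between the fingers, with its blunt end at about (282,168) and its point at about (286,252).

```bash
python3 - <<'E'
from h import *
import json
m=json.load(open("w1.json"))
a,b=onz(m,(282,168),.01),onz(m,(286,252),.01);d=b-a
print(a,b,(a+b)/2,np.linalg.norm(d),np.arctan2(-d[1],-d[0]))
T=arm.camera_model("top")
tp=lambda x,y:((x+.5)/4-.5+130,(y+.5)/4-.5+150)
print(tri([T,m],[tp(122,503),(282,168)]),tri([T,m],[tp(220,437),(286,252)]))
c=(a+b)/2; togo([c[0],c[1],.014],np.arctan2(-d[1],-d[0]))
E
```

```text
[0.43652256 0.18947119 0.01      ] [0.47614218 0.13280837 0.01      ] [0.45633237 0.16113978 0.01      ] 0.06914035779329314 2.1809968018403696
[0.43578156 0.18985996 0.01232274] [0.47514104 0.13150796 0.00749255]
t 3.9 ee [0.454  0.1597 0.1199] head 2.133 tilt [-0.002 -0.    -1.   ]
tool d [-1.000e-04  2.900e-03  1.059e-01] turn -0.048
```

Emit:
steer_hand --offsets '[0, 0.003, 0.03, -0.045, 0.05, 0, 0, 0.03, 0, 0.05, 0, 0, 0.03, 0, 0.05, 0, 0, 0.012, 0, 0.05, 0, 0, 0.004, 0, 0.05]' --force 30

```text
t: 4.53
ee_pos: [0.458, 0.1615, 0.0149]
tcp_rot: [0.463, 0.886, 0.0, 0.0]
wrist_force: [0.8, -0.4, -0.2]
grip_width: 0.05
grasp_force: 0.0
```

Emit:
steer_hand --offsets '[0, 0, 0, 0, 0.01, 0, 0, 0, 0, 0.01, 0, 0, 0, 0, 0.01, 0, 0, 0, 0, 0.01, 0, 0, 0, 0, 0.01]' --force 30

```text
t: 5.15
ee_pos: [0.4584, 0.1617, 0.0155]
tcp_rot: [0.463, 0.887, 0.001, 0.001]
wrist_force: [-0.5, -0.3, 7.0]
grip_width: 0.0189
grasp_force: 31.2
```

Emit:
steer_hand --offsets '[0, 0, -0.02, 0, 0.01, 0, 0, -0.04, 0, 0.01, 0, -0.02, -0.04, 0, 0.01, 0, -0.035, -0.01, 0.04, 0.01, 0, -0.02, 0, 0.037, 0.01]'

```text
t: 5.78
ee_pos: [0.3948, 0.1183, 0.1252]
tcp_rot: [0.497, 0.868, -0.0, 0.001]
wrist_force: [0.1, 0.0, -0.5]
grip_width: 0.0191
grasp_force: 30.4
```

```bash
python3 -c "
from h import *
togo(box(-.028,.002,.124),YAW+np.pi/2)"
```

```text
t 5.775 ee [0.3948 0.1183 0.1252] head 2.101 tilt [ 0.002 -0.001 -1.   ]
tool d [-0.2251  0.0027  0.0017] turn -0.004
```

Emit:
steer_hand --offsets '[-0.045, 0, 0, 0, 0.01, -0.05, 0, 0, 0, 0.01, -0.05, 0, 0, 0, 0.01, -0.05, 0.002, 0, 0, 0.01, -0.03, 0, 0, 0, 0.01]'

```text
t: 6.4
ee_pos: [0.5119, -0.0764, 0.1242]
tcp_rot: [0.497, 0.867, -0.0, 0.0]
wrist_force: [0.3, 1.7, -0.8]
grip_width: 0.0189
grasp_force: 30.4
```

```bash
python3 - <<'E'
from h import *
togo(box(-.028,.002,.0235),YAW+np.pi/2)
f=arm.grab_frame("wrist");m=arm.camera_model("wrist")
g=f[:,:,::-1].copy()
for X in((-.07,-.101),(-.07,.101),(.07,.101),(.07,-.101)):
    p=pix(m,box(*X,.06));cv2.circle(g,tuple(int(v) for v in p),3,(0,255,0),-1)
cv2.imwrite("pics/w2.png",g)
E
```

```text
t 6.4 ee [ 0.5119 -0.0764  0.1242] head 2.1 tilt [ 0. -0. -1.]
tool d [0.0022 0.     0.1007] turn -0.005
```

View pics/w2.png

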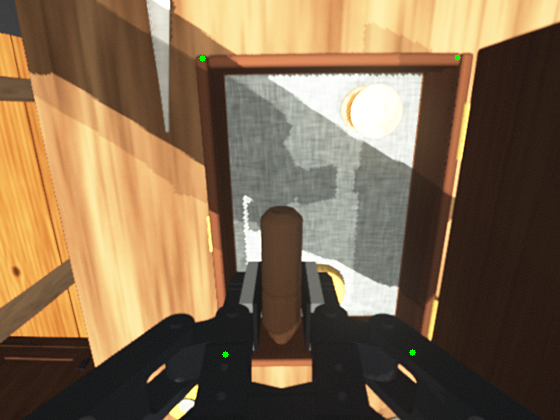

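The case is held over the box, and its inner rim shows at (211,69) to (459,66). My projected marks at (202,59) and (457,57) agree to about 3 mm. The spool is at (373,110) and the wax at (328,285), both clear of the case's footprint. Lowering now.

Emit:
steer_hand --offsets '[0.002, 0.003, 0.03, 0, 0.01, 0, 0, 0.03, 0, 0.01, 0, 0, 0.02, 0, 0.01, 0, 0, 0.012, 0, 0.01, 0, 0, 0.005, 0, 0.01]'

```text
t: 7.08
ee_pos: [0.5125, -0.0703, 0.0269]
tcp_rot: [0.496, 0.868, -0.0, -0.0]
wrist_force: [0.3, -0.2, -0.1]
grip_width: 0.0191
grasp_force: 30.4
```

Emit:
steer_hand --offsets '[0, 0, 0.002, 0, 0.01, 0, 0, 0, 0, 0.01]'

```text
t: 7.32
ee_pos: [0.5132, -0.0706, 0.0259]
tcp_rot: [0.496, 0.868, 0.0, 0.001]
wrist_force: [-0.1, 0.3, -0.2]
grip_width: 0.0189
grasp_force: 30.4
```

Emit:
steer_hand --offsets '[0, 0, 0.002, 0, 0.01, 0, 0, 0, 0, 0.01]'

```text
t: 7.58
ee_pos: [0.5128, -0.0705, 0.0234]
tcp_rot: [0.496, 0.868, -0.0, 0.0]
wrist_force: [-0.7, 0.0, -1.0]
grip_width: 0.019
grasp_force: 30.4
```

Emit:
steer_hand --offsets '[0, 0, 0.0015, 0, 0.01, 0, 0, 0, 0, 0.01]'

```text
t: 7.82
ee_pos: [0.5129, -0.0706, 0.0225]
tcp_rot: [0.496, 0.868, -0.0, 0.0]
wrist_force: [-1.8, -0.4, 5.8]
grip_width: 0.0192
grasp_force: 31.1
```

Emit:
steer_hand --offsets '[0, 0, 0, 0, 0.026, 0, 0, 0, 0, 0.034, 0, 0, 0, 0, 0.034, 0, 0, -0.01, 0, 0.034, 0, 0, -0.03, 0, 0.034]'

```text
t: 8.45
ee_pos: [0.5104, -0.0706, 0.0607]
tcp_rot: [0.496, 0.868, -0.001, -0.002]
wrist_force: [0.4, 0.2, -0.0]
grip_width: 0.0345
grasp_force: 0.0
```

Emit:
steer_hand --offsets '[0, 0, -0.05, 0, 0.034, 0, 0, -0.05, 0, 0.034, 0, -0.03, -0.04, 0, 0.0, 0, -0.05, -0.04, 0, 0.0, 0, -0.05, -0.03, 0, 0.0]'

```text
t: 9.07
ee_pos: [0.4001, -0.1364, 0.2724]
tcp_rot: [0.496, 0.868, -0.0, 0.0]
wrist_force: [0.4, -1.0, 0.2]
grip_width: 0.0001
grasp_force: 0.0
```

```bash
python3 - <<'E'
from h import *
togo(box(.03,0,.3),YAW+np.pi/2)
f=arm.grab_frame("wrist")[:,:,::-1];t=arm.grab_frame("top")[:,:,::-1]
t=cv2.resize(t[150:300,180:330],(400,420),interpolation=cv2.INTER_CUBIC)
cv2.imwrite("pics/w3.png",np.hstack([cv2.resize(f,(400,300)),np.zeros((300,0,3),np.uint8)]) if 0 else np.hstack([cv2.copyMakeBorder(cv2.resize(f,(400,300)),0,120,0,0,0),t]))
E
```

```text
t 9.075 ee [ 0.4001 -0.1364  0.2724] head 2.103 tilt [ 0.    -0.001 -1.   ]
tool d [-0.0049  0.1849 -0.0276] turn -0.002
```

View pics/w3.png

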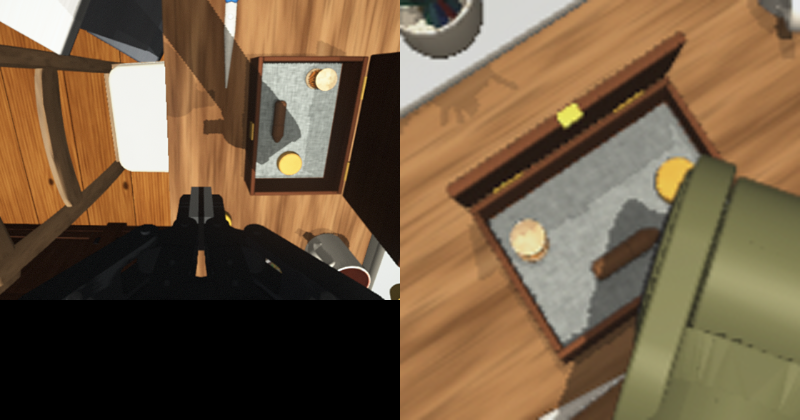

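The case lies flat and lengthwise in the free middle of the box, at about (280,120) in the wrist view. It is clear of the spool (322,79) and the wax (290,163). Next is the lid, so I check the room behind it and its position.

```bash
python3 - <<'E'
from h import *
np.set_printoptions(precision=3,suppress=True)
T,S=arm.camera_model("top"),arm.camera_model("scene")
def inbox(X):
    d=X[:2]-BOX;c,s=np.cos(YAW),np.sin(YAW);return np.array([c*d[0]+s*d[1],-s*d[0]+c*d[1],X[2]])
print("sill corner",inbox(tri([T,S],[(122,222),(153,184)])))
tp=lambda x,y:((x+.5)/4-.5+130,(y+.5)/4-.5+150)
sp=lambda x,y:((x+.5)/4-.5+120,(y+.5)/4-.5+130)
for z in(0,.05,.15):print("sill edge",z,inbox(onz(T,tp(300,105),z)))
for a,b in(((275,272),(321,50)),((625,50),(729,52)),((455,165),(524,48))):print("lid edge",inbox(tri([T,S],[tp(*a),sp(*b)])))
E
python3 -c "
from h import *
togo(box(.115,0,.272),YAW+np.pi/2)"
```

```text
sill corner [0.194 0.273 0.056]
sill edge 0 [0.203 0.046 0.   ]
sill edge 0.05 [0.186 0.047 0.05 ]
sill edge 0.15 [0.151 0.05  0.15 ]
lid edge [0.059 0.109 0.214]
lid edge [ 0.06  -0.107  0.217]
lid edge [0.055 0.001 0.218]
t 9.175 ee [ 0.399  -0.1397  0.2742] head 2.095 tilt [ 0.003 -0.005 -1.   ]
tool d [-2.000e-04  2.725e-01  2.200e-03] turn -0.01
```

Emit:
steer_hand --offsets '[0, 0.05, 0, 0, 0, 0, 0.055, 0, 0, 0, 0, 0.055, 0, 0, 0, 0, 0.055, 0, 0, 0, 0, 0.055, 0, 0, 0]'

```text
t: 9.8
ee_pos: [0.6354, 0.002, 0.27]
tcp_rot: [0.497, 0.868, -0.0, -0.001]
wrist_force: [0.3, -0.6, -0.0]
grip_width: -0.0
grasp_force: 0.0
```

Emit:
steer_hand --offsets '[0, 0.003, 0, 0, 0, 0, 0, 0.02, 0, 0, 0, 0, 0.03, 0, 0, 0, 0, 0.016, 0, 0, 0, 0, 0, 0, 0]'

```text
t: 10.42
ee_pos: [0.6354, 0.0014, 0.2034]
tcp_rot: [0.497, 0.868, -0.001, -0.001]
wrist_force: [0.5, -0.7, -0.2]
grip_width: -0.0
grasp_force: 0.0
```

```bash
python3 - <<'E'
from h import *
togo(box(.095,0,.208),YAW+np.pi/2)
w=.0145;h=.077
for A in(1.42,1.2,1,.8,.6,.4,.2,.1,0):
    r=.135;x=h-r*np.cos(A)+.01*np.sin(A)+w;z=.06+r*np.sin(A)+.01*np.cos(A)+.013
    print(A,round(x,3),round(z,3))
E
```

```text
t 10.425 ee [0.6354 0.0014 0.2034] head 2.102 tilt [-0.003 -0.001 -1.   ]
tool d [-0.004  -0.0228 -0.0045] turn -0.003
1.42 0.081 0.208
1.2 0.052 0.202
1 0.027 0.192
0.8 0.005 0.177
0.6 -0.014 0.157
0.4 -0.029 0.135
0.2 -0.039 0.11
0.1 -0.042 0.096
0 -0.044 0.083
```

Emit:
steer_hand --offsets '[0, -0.012, 0, 0, 0, 0, -0.012, 0, 0, 0, 0, -0.012, 0, 0, 0, 0, -0.01, 0, 0, 0, 0, -0.01, 0.002, 0, 0]'

```text
t: 11.05
ee_pos: [0.5889, -0.026, 0.2036]
tcp_rot: [0.496, 0.868, 0.001, 0.001]
wrist_force: [1.3, 0.7, 2.8]
grip_width: 0.0002
grasp_force: 1.1
```

Emit:
steer_hand --offsets '[0, -0.01, 0.002, 0, 0, 0, -0.012, 0.005, 0, 0, 0, -0.012, 0.005, 0, 0, 0, -0.011, 0.007, 0, 0, 0, -0.011, 0.007, 0, 0]'

```text
t: 11.68
ee_pos: [0.5398, -0.0546, 0.1762]
tcp_rot: [0.496, 0.868, -0.0, -0.0]
wrist_force: [2.5, 0.1, 1.3]
grip_width: -0.0002
grasp_force: 1.0
```

```bash
python3 - <<'E'
from h import *
togo(box(-.014,0,.157),YAW+np.pi/2)
cv2.imwrite("pics/s4.png",cv2.resize(arm.grab_frame("scene")[90:300,120:400,::-1],(800,600)))
E
```

```text
t 11.675 ee [ 0.5398 -0.0546  0.1762] head 2.103 tilt [-0. -0. -1.]
tool d [-0.0045 -0.021   0.0192] turn -0.002
```

View pics/s4.png

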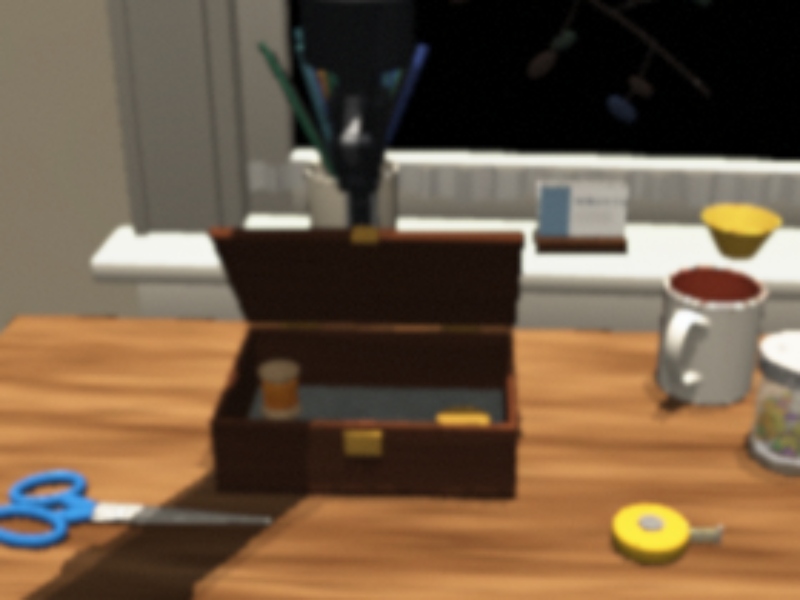

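The lid (top edge at row 235 of the crop) is following the fingers down, at about 45°. I keep following the arc.

Emit:
steer_hand --offsets '[0, -0.01, 0.009, 0, 0, 0, -0.01, 0.01, 0, 0, 0, -0.008, 0.011, 0, 0, 0, -0.007, 0.011, 0, 0, 0, -0.005, 0.011, 0, 0]'

```text
t: 12.35
ee_pos: [0.5052, -0.0748, 0.1239]
tcp_rot: [0.496, 0.868, -0.0, -0.0]
wrist_force: [-0.9, -1.8, 1.8]
grip_width: 0.0002
grasp_force: 0.9
```

Emit:
steer_hand --offsets '[0, -0.004, 0.01, 0, 0, 0, -0.003, 0.01, 0, 0, 0, -0.001, 0.008, 0, 0]'

```text
t: 12.72
ee_pos: [0.4986, -0.0785, 0.096]
tcp_rot: [0.496, 0.868, -0.0, -0.0]
wrist_force: [-1.5, -1.7, 1.4]
grip_width: 0.0002
grasp_force: 0.9
```

```bash
python3 -c "
from h import *
togo(box(-.044,0,.083),YAW+np.pi/2)"
```

```text
t 12.725 ee [ 0.4986 -0.0785  0.096 ] head 2.103 tilt [-0.001  0.    -1.   ]
tool d [-0.0049 -0.0034  0.013 ] turn -0.002
```

Emit:
steer_hand --offsets '[0, -0.001, 0.005, 0, 0, 0, 0, 0.004, 0, 0, 0, 0, 0.002, 0, 0, 0, 0, 0.001, 0, 0, 0, 0, 0, 0, 0]'

```text
t: 13.35
ee_pos: [0.4985, -0.0787, 0.0848]
tcp_rot: [0.496, 0.868, 0.0, 0.0]
wrist_force: [-0.1, -1.1, 0.7]
grip_width: -0.0002
grasp_force: 0.0
```

Emit:
steer_hand --offsets '[0, 0, 0.0015, 0, 0, 0, 0, 0, 0, 0]'

```text
t: 13.6
ee_pos: [0.4984, -0.0788, 0.0833]
tcp_rot: [0.496, 0.868, 0.0, 0.0]
wrist_force: [0.1, 0.7, 0.2]
grip_width: 0.0002
grasp_force: 0.2
```

Emit:
steer_hand --offsets '[0, 0, 0.0015, 0, 0, 0, 0, 0, 0, 0]'

```text
t: 13.85
ee_pos: [0.4983, -0.0789, 0.0817]
tcp_rot: [0.496, 0.868, 0.0, 0.0]
wrist_force: [0.5, 0.6, -0.2]
grip_width: 0.0
grasp_force: 0.1
```

Emit:
steer_hand --offsets '[0, 0, 0.0015, 0, 0, 0, 0, 0, 0, 0]'

```text
t: 14.1
ee_pos: [0.4983, -0.079, 0.081]
tcp_rot: [0.496, 0.868, -0.0, 0.0]
wrist_force: [-1.9, 1.0, 6.7]
grip_width: -0.0001
grasp_force: 3.4
```

Emit:
steer_hand --offsets '[0, 0, 0.0015, 0, 0, 0, 0, 0, 0, 0]'

```text
t: 14.35
ee_pos: [0.4984, -0.0789, 0.0809]
tcp_rot: [0.496, 0.868, -0.001, 0.0]
wrist_force: [-7.0, 1.0, 17.9]
grip_width: -0.0002
grasp_force: 8.7
```

Emit:
steer_hand --offsets '[0, 0, 0.001, 0, 0, 0, 0, 0, 0, 0, 0, 0, 0, 0, 0]'

```text
t: 14.72
ee_pos: [0.4985, -0.079, 0.0808]
tcp_rot: [0.496, 0.868, -0.001, 0.0]
wrist_force: [-9.6, 1.6, 24.0]
grip_width: 0.0001
grasp_force: 12.2
```

Emit:
steer_hand --offsets '[0, 0, -0.01, 0, 0, 0, 0, -0.03, 0, 0, 0, 0, -0.05, 0, 0, 0, -0.02, -0.05, 0, 0, 0, -0.03, -0.02, 0, 0]'

```text
t: 15.35
ee_pos: [0.4564, -0.1042, 0.2408]
tcp_rot: [0.496, 0.869, 0.001, 0.002]
wrist_force: [-0.8, -0.8, -0.3]
grip_width: -0.0004
grasp_force: 0.0
```

```bash
python3 - <<'E'
from h import *
a=cv2.resize(arm.grab_frame("scene")[130:280,120:320,::-1],(400,300));b=cv2.resize(arm.grab_frame("top")[150:330,130:370,::-1],(400,300))
cv2.imwrite("pics/end.png",np.hstack([a,b]))
E
```

```text
(no output)
```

View pics/end.png

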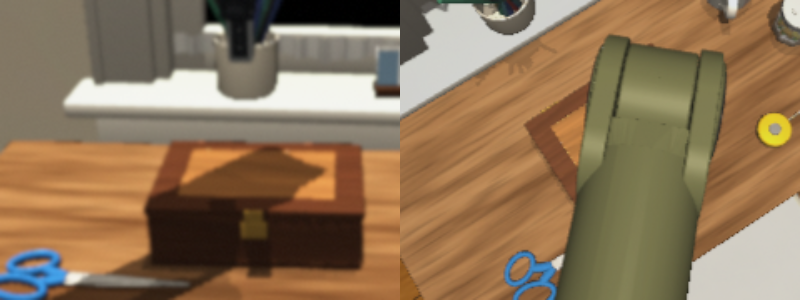

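The lid is flat on the box with no gap: its front edge is at row 212 on the left, with the clasp aligned at (253,222). Nothing else has moved.

```bash
python3 -c "
from station import arm
print(arm.hand_in())"
```

```text
the job is handed in; nothing more can be done
None
```

The needle case lies flat and lengthwise in the middle of the sewing box, the lid was lowered slowly until fully shut, and the job was handed in at about 15 s.

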